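White-reference tile onto the domed rest

TASK

The document camera needs its white reference tile. Pick up the forked lifter by its handle, slide its two prongs under the ceramic tile on the wooden block, lift it and carry it in under the camera head, and gently lower it so that it balances level and centred on the domed rest, then draw the lifter out and lay it back flat on the bench, away from the stand. The robot itself must not touch the tile, the tile must not be dropped or knocked against the stand, and the camera stand and the other things on the bench are to be left undisturbed.

Things in the scene. Friction and masses are not known exactly. Their poses are not given: they have to be found in the camera images.
- tile: Square white ceramic tile 100 x 100 x 6 mm, about 0.14 kg. Origin: centre of its underside; z up, x and y along its edges (they may be a quarter turn from the block's axes). Starts flat on the block's top, up to 5 mm off-centre and turned up to 0.1 rad from the block, overhanging about 15 mm in x and 30 mm in y at each side.
- block: Fixed wooden storage block: dark foot 100 x 100 x 8 mm, on it a light block 70 mm long (x) and 40 mm wide (y), flat top 50 mm above the bench. Origin: centre of the underside, on the bench; z up, x roughly to the right as the robot sees it (-y of the world). The prongs go in along +x, one at each side of the light block, between foot and tile (free from 8 to 50 mm above the bench).
- lifter: Loose forked lifter, 0.1 kg, lying flat. Blade 4 mm thick, aluminium: two prongs along +x, x = -51 to 51 mm, at y = -43 to -33 and 33 to 43 mm (gap 66 mm), joined behind by a plate x = -78 to -50 mm, 86 mm wide. Origin: underside of the blade, centred between the prongs at mid-length; the tile's centre belongs over it. z up; starts with x roughly to the robot's right. Handle: see lifter_grip.
- lifter_grip (a point): Point on the handle's axis, at (-88, 0, 45.6) mm in the lifter's frame, same axes. The straight handle rises backwards along (-0.5, 0, 0.866), 30 degrees off vertical; this point is 48 mm along it, its free end 70 mm. 14 mm thick (y), 24 mm deep. Pinch its flat sides along y, fingers pointing down the handle, tool leaning 30 degrees, body to -x. Grip 40 N or more: the load is 90 mm ahead.
- stand: Fixed document-camera stand; origin on the bench under the dome's axis, z up, x roughly to the robot's right (-y of the world), y away from it. Foot plate 10 mm thick, x -55 to 75, y -60 to 150 mm; on it a post 32 mm across with the dome; mast 20 mm across at x 45, y 120 mm, 255 mm high, its arm at 238 mm. Go in from -x, under the head (see camera_head).
- camera_head (a point): Centre of the underside of the black camera head, 200 mm above the bench; stand's axes. The head is a fixed box 94 (x) x 120 (y) x 22 mm: x -74 to 20, y -60 to 60 mm in the stand's frame; its lens ring hangs 6 mm lower, above the dome. Holding the lifter upright under it, the gripper would strike it: lean the gripper.
- dome_top (a point): Top of the dark rubber dome, 70 mm above the bench, stand's axes. Half ellipsoid 50 mm across, 11 mm high (crown radius 57 mm, finely facetted) on the post; it passes between the prongs with 8 mm to spare each side. A tile set d mm off-centre leans about d / 54 rad. Beneath the tile the prongs have free way down beside dome and post to 10 mm above the bench.
- phone: Bystander: black phone 72 x 150 x 9 mm lying on the bench.
- loupe: Bystander: black eye loupe, 42 mm across, 42 mm high, standing.
- ledgers: Bystander: pile of old ledgers 240 x 170 x 72 mm.
- brush: Bystander: hand brush lying on the bench.
Things that resemble listed ones, but are neither listed nor needed, are in the scene too. Of the things like the block, leave any that is orange; of the rest the smaller one is meant. Several things look just like the lifter: the one meant starts nearest to the robot's base.

How it is judged:
By the outcome, as a careful person would: the job done as asked, in the order asked, and still so for the second after the job is handed in, with the robot touching nothing.
It also fails if it takes over 61 s, if anything falls off the work surface, if the arm or the gripper's body presses on something with over 40 N, if the wrist force passes 120 N, or if a joint passes its speed limit or range.

ROBOT

A 7-joint arm with a two-finger parallel gripper is mounted at the origin on the work surface. World frame = base frame: x ahead of the robot, y to its left, z up, the work surface at z = 0. Lengths are in mm, angles in rad, forces in N, time in s.
With the tool pointing down it reaches from about 400 to 875 mm from the base axis. Payload 4.4 kg.
Tool frame: the origin (TCP) lies between the finger pads; the fingertips stand 17 mm ahead of it and the grasp point (between the pads) lies 2 mm behind it; z points along the fingers, y is the line along which they close (so a half turn about z gives the same grasp; the last joint's range is limited). The gripper opens to 85 mm and grips with 20 to 120 N. Pads are 22 mm wide; open, the fingers measure 114 mm over their backs; the gripper's body (76 mm by 85 mm) begins 54 mm behind the grasp point. The pads swing forward as they close: fully open they stand 13 mm farther back than shut.
Start: joints at [1.172, 0.628, 0.038, 1.517, -0.027, 0.996, -0.02], TCP at [212.376, -614.34, 248.313] pointing down, gripper open.
Joint ranges: [-3.06, 3.06], [-0.37, 2.12], [-1.25, 1.32], [0.18, 2.47], [-1.1, 4.24], [0.23, 1.98], [-2.94, 2.94]. Speed limits (rad/s): [2.57, 2.57, 3.14, 3.14, 3.14, 3.14, 3.14].

INTERFACE

Orientations are given as [roll, pitch, yaw] about the fixed x, y, z axes, in that order (R = Rz(yaw) Ry(pitch) Rx(roll)).
In Python, from cell import sensors, get_image, ctrl gives the robot as it stands.
- The arm moves only by the tool send_rows, never from a script. Its argument "series" is a list of rows, each a list of 3 entries, a list of its own where there are three numbers: the finger opening in mm, from 0 to 85.4, then the shift along the world's x, y, z in units of 60 mm (1.0 is 60 mm), then the turn, a rotation vector about the world's x, y, z in units of 5 degrees (1.0 is 5 degrees). A call has 1 to 8 rows; each row shifts and turns the commanded pose from where the row before left it; what a row does not reach is not made up. A row lasts 1/8 s, in which the tool goes at most 62.5 mm and 10.7 degrees, less where a joint would pass 70% of its speed; a pose out of reach is approached as far as the arm can. A call is refused whole if a number of a shift passes 1 or a number of a turn 1, either way. A call with a gripper value outside its range is refused whole. The fingers move at their own pace and stop on an object; the grip force is fixed at half the most. Time passes only in rows, so rows that do not move let the fingers close. It gives the time, the measured TCP pose, the force, the opening and the grip force at its end, in the units of the state.
- sensors.read_state(): the state, without advancing time (a new reading comes with each control period).
- get_image(name): name is "scene" or "top" or "wrist"; returns a dict with "img" (400x640x3 uint8, red, green, blue), "depth" (400x640 float32, mm along the optical axis (not along the pixel's ray), 0 where there is no reading), "vfov" (degrees; the focal length in pixels is half the picture's height over the tangent of half this angle, whatever the lens; pixels are square), "cx", "cy" (the principal point, pixels), "world_to_cam" (4x4, takes a point from world to camera coordinates). Camera axes: x right, y down, z forward; pixel columns grow to the right and rows downward; lengths in mm; the calibration is good to about 2 mm. A picture is of the moment at which its call begins.
- ctrl.finish_job(): hands the job in; it is judged then, once.
The state is a dict: "clock": time; "qpos": joint angles; "qd": joint speeds; "tau": joint torques, N m; "eef_pos": TCP position; "tool_rot": TCP orientation; "force": force on the tool from outside, world axes, zero at the start; "torque": the same for the moment, N m; "width": finger opening in mm; "gripper_force": force on a finger pad.
Only numpy, scipy, OpenCV 4.12 (cv2) and the standard library are available. Lean on these libraries where they do the work, as an engineer would, in place of code of your own. Each camera call takes 0.05 s, during which the arm holds its last target. There are 200 camera calls.

## Working session

There is one attempt and no reset: what is moved stays moved. The work goes in short steps, Python scripts to look and compute and a tool call to move; the robot and the scene stay as the last step left them, time stands still between calls to the robot, and variables do not carry over. Pictures are saved under pics/ and viewed, at most 10 in all, crops included, and the job is handed in when it is done.

Besides the shell and the picture viewer there is one more tool, called after "Call:" in YAML: its name, and indented under it one key for each argument. send_rows: Moves the arm, as the interface text tells. Its arguments: {"type":"object","properties":{"series":{"type":"array"}},"required":["series"]}

```bash
mkdir -p pics; ls
python3 - <<'E'
from cell import sensors,get_image,ctrl
import cv2,numpy as np,pickle
print(sensors.read_state())
for n in("scene","top","wrist"):
    d=get_image(n);pickle.dump(d,open(f"pics/{n}0.pkl","wb"))
    cv2.imwrite(f"pics/{n}0.png",d["img"][:,:,::-1]);print(n,d["vfov"],d["cx"],d["cy"],np.round(d["world_to_cam"],3).tolist(),(d["depth"]>0).mean())
E
```

```text
pics
{'clock': 0.0, 'qpos': array([ 1.17218112,  0.62935587,  0.0384449 ,  1.51839184, -0.02697926,
        0.99629582, -0.01998672]), 'qd': array([ 8.89089285e-04,  3.04286531e-04,  8.69635056e-04,  3.06327936e-04,
       -1.23742610e-03,  4.33637942e-04,  5.58428503e-05]), 'tau': array([-1.18997445e-04, -5.63407302e+01,  1.22630574e+00, -1.93448156e+01,
        1.09527324e-02,  1.03758374e-02, -3.51923589e-06]), 'eef_pos': array([ 212.18038448, -613.75263968,  247.37518808]), 'tool_rot': array([-3.13966045e+00,  4.56615610e-05,  3.32836898e-01]), 'force': array([-1.18739131,  0.18938142,  0.43380871]), 'torque': array([ 0.03759791, -0.01939281, -0.02941394]), 'gripper_force': 0.0, 'width': 85.07684273990812}
scene 44.03027296465885 317.51524124504874 192.34359596253245 [[-0.869, 0.494, 0.014, 528.985], [0.33, 0.601, -0.728, -64.265], [-0.369, -0.628, -0.685, 1903.043], [0.0, 0.0, 0.0, 1.0]] 0.99579296875
top 44.06536832011345 312.72040662206916 191.60502968208337 [[-0.005, -1.0, 0.006, -37.585], [-0.988, 0.004, -0.154, 614.589], [0.154, -0.007, -0.988, 1855.784], [0.0, 0.0, 0.0, 1.0]] 0.99611328125
wrist 60.27790493722747 321.83011698383046 198.48424887739097 [[0.326, -0.945, -0.003, -648.888], [-0.909, -0.315, 0.273, -36.016], [-0.259, -0.087, -0.962, 380.052], [0.0, 0.0, 0.0, 1.0]] 0.9960078125
```

View pics/top0.png

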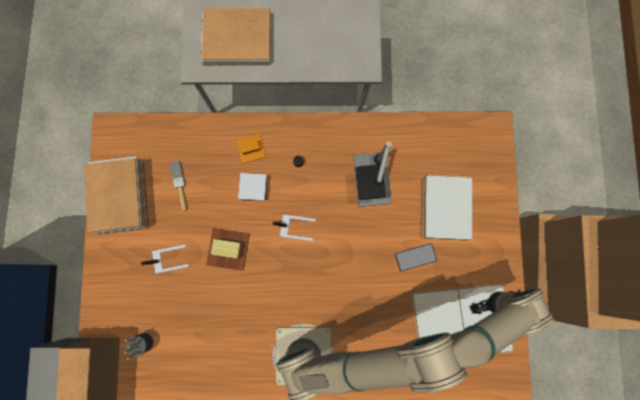

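View pics/scene0.png

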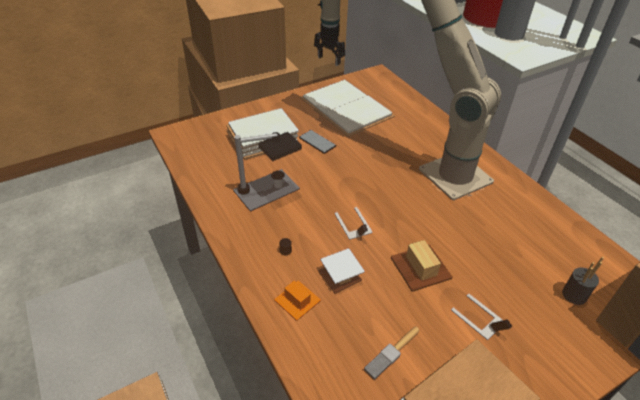

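The two top and scene pictures show these candidates:
- **Lifter-like:** A at top (295,227) and B at top (168,258). A is clearly nearest to the base at (303,345).
- **Block-like:** orange at (251,148), a large bare one at (228,248), and the smaller one under the tile at (253,186). I choose the one under the tile.
- **Tile-like:** the white book pile at (447,207) and the open book.
- **Stand:** (372,180).

Next, world positions and a close crop.

```bash
cat > h.py <<'E'
import cv2,numpy as np,pickle
from scipy.spatial.transform import Rotation as R
def grab(n,tag):
    from cell import get_image
    d=get_image(n);pickle.dump(d,open(f"pics/{tag}.pkl","wb"));cv2.imwrite(f"pics/{tag}.png",d["img"][:,:,::-1]);return d
def load(t): return pickle.load(open(f"pics/{t}.pkl","rb"))
def f(d): return 200/np.tan(np.radians(d["vfov"]/2))
def ray(d,uv,z):
    uv=np.atleast_2d(np.asarray(uv,float));M=d["world_to_cam"];Rm=M[:3,:3];c=-Rm.T@M[:3,3]
    v=np.c_[(uv[:,0]-d["cx"])/f(d),(uv[:,1]-d["cy"])/f(d),np.ones(len(uv))]@Rm
    return c+v*((z-c[2])/v[:,2])[:,None]
def proj(d,p):
    M=d["world_to_cam"];q=np.atleast_2d(p)@M[:3,:3].T+M[:3,3];return q[:,:2]/q[:,2:]*f(d)+[d["cx"],d["cy"]]
def cloud(d):
    z=d["depth"];v,u=np.indices(z.shape);M=d["world_to_cam"]
    q=np.stack([(u-d["cx"])/f(d)*z,(v-d["cy"])/f(d)*z,z],-1);return (q-M[:3,3])@M[:3,:3]
def crop(d,tag,x0,x1,y0,y1,s): cv2.imwrite(f"pics/{tag}.png",cv2.resize(d["img"][y0:y1,x0:x1,::-1],None,fx=s,fy=s,interpolation=cv2.INTER_CUBIC))
E
python3 - <<'E'
from h import *
d=load("top0");C=cloud(d)
for n,u in dict(lifA=(297,227),lifB=(175,258),tile=(253,186),big=(228,248),dome=(372,180),head=(370,175),loupe=(298,160),phone=(416,257)).items():
    print(n,np.round(C[u[1],u[0]]),np.round(ray(d,u,0)[0]))
hsv=cv2.cvtColor(d["img"],cv2.COLOR_RGB2HSV)
m=((hsv[...,1]<60)&(hsv[...,2]>150)).astype(np.uint8)
for c in cv2.findContours(m,cv2.RETR_EXTERNAL,cv2.CHAIN_APPROX_NONE)[0]:
    a=cv2.contourArea(c); x,y=c[:,0].mean(0)
    if a>30 and 100<x<510 and 120<y<290: print(a,np.round(cv2.boundingRect(c)),cv2.minAreaRect(c))
crop(d,"c1",210,410,130,280,4)
E
```

```text
lifA [482.  21.  -2.] [482.  21.   0.]
lifB [364. 492.   1.] [364. 492.   0.]
tile [636. 189.  58.] [645. 195.   0.]
big [399. 278.  66.] [402. 289.   0.]
dome [ 627. -247.  226.] [ 668. -276.    0.]
head [ 645. -240.  227.] [ 688. -269.    0.]
loupe [739.  16.  48.] [750.  17.   0.]
phone [ 363. -436.   16.] [ 364. -440.    0.]
110.5 [154 261  35  12] ((170.67308044433594, 264.3653869628906), (10.78638744354248, 33.73197555541992), 78.69007110595703)
106.0 [152 245  34  14] ((168.94229125976562, 251.7115478515625), (8.825225830078125, 33.73197555541992), 78.69007110595703)
193.5 [280 215  36  26] ((297.2599792480469, 227.1799774169922), (33.09259796142578, 22.061731338500977), 8.130102157592773)
73.5 [173 177  11  11] ((177.7058868408203, 181.82354736328125), (9.216353416442871, 9.701424598693848), 75.96376037597656)
2738.5 [426 176  46  64] ((448.5, 207.5), (63.0, 45.0), 90.0)
618.0 [238 173  28  28] ((251.61724853515625, 186.09312438964844), (25.827144622802734, 26.159326553344727), 4.763641834259033)
38.0 [379 148  10  33] ((382.8701477050781, 163.96365356445312), (2.3496322631835938, 32.971885681152344), 15.64224624633789)
```

View pics/c1.png

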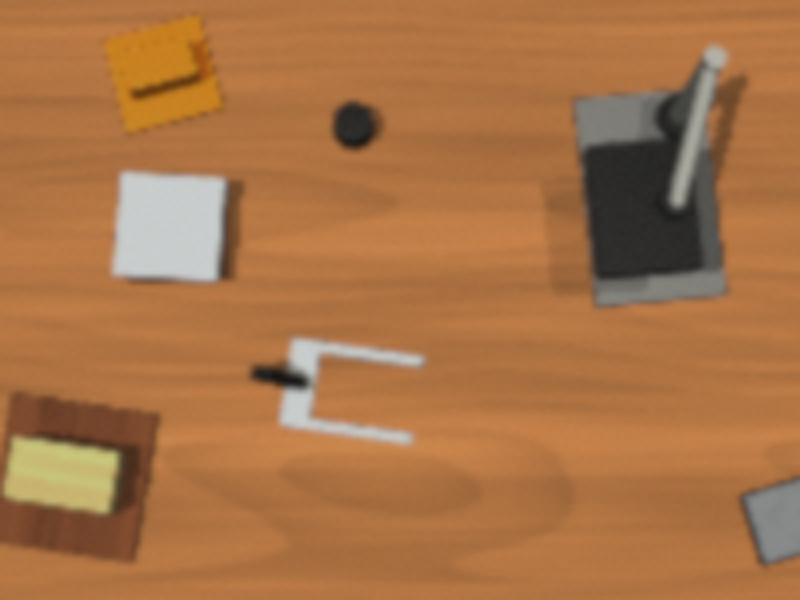

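The close crop confirms the choices:
- **Lifter A:** handle at left, prongs pointing right, at crop (340,390).
- **Tile:** on its block at crop (170,225).
- **Stand:** entry side at left.

I'll move the wrist camera above the tile and lifter.

Call:
send_rows:
  series:
    - [85,[0.4,0.9,0.25],[0,0,1]]
    - [85,[0.4,0.9,0.25],[0,0,1]]
    - [85,[0.4,0.9,0.25],[0,0,1]]
    - [85,[0.4,0.9,0.25],[0,0,1]]
    - [85,[0.4,0.9,0.25],[0,0,1]]
    - [85,[0.4,0.9,0.15],[0,0,1]]
    - [85,[0.4,0.9,0],[0,0,1]]
    - [85,[0.4,0.9,0],[0,0,1]]

```text
clock: 1.15
eef_pos: [404.8, -180.6, 332.6]
tool_rot: [3.141, 0.0, 1.034]
force: [0.5, -0.2, -0.1]
width: 85.1
gripper_force: 0.0
```

Call:
send_rows:
  series:
    - [85,[0.4,0.9,0],[0,0,1]]
    - [85,[0.4,0.9,0],[0,0,1]]
    - [85,[0.4,0.9,0],[0,0,1]]
    - [85,[0.4,0.9,0],[0,0,1]]
    - [85,[0.4,0.9,0],[0,0,1]]
    - [85,[0.4,0.9,0],[0,0,1]]
    - [85,[0,0,0],[0,0,0]]

```text
clock: 2.02
eef_pos: [548.5, 147.4, 331.8]
tool_rot: [-3.141, -0.004, 1.563]
force: [-0.1, -0.5, -0.5]
width: 85.2
gripper_force: 0.0
```

Run:
```python
from h import *
from cell import sensors
s=sensors.read_state();print(s["clock"],s["eef_pos"],s["tool_rot"],s["qpos"])
d=grab("wrist","w1")
```

```text
2.025 [548.52977008 147.39876416 331.78313747] [-3.14110674 -0.0040886   1.56250373] [ 0.00813864  0.45807638 -0.481469    1.62961364  0.22639404  1.10905372
 -0.54037183]
```

View pics/w1.png

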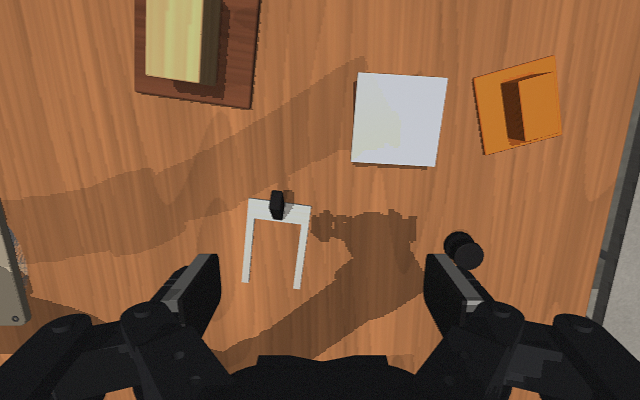

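The wrist view shows lifter A at (278,240), its handle at (278,205), the tile at (400,118) and the dark block foot just showing below and left of the tile. Next I measure the blade and tile poses, with a cross-check from the top camera.

```bash
cat >> h.py <<'E'
def white(d,lo=150,s=60):
    h=cv2.cvtColor(d["img"],cv2.COLOR_RGB2HSV);return ((h[...,1]<s)&(h[...,2]>lo)).astype(np.uint8)
def comp(m,u):
    n,l=cv2.connectedComponents(m);return (l==l[u[1],u[0]]).astype(np.uint8)
def rect(d,m,z):
    c=max(cv2.findContours(m,cv2.RETR_EXTERNAL,cv2.CHAIN_APPROX_NONE)[0],key=cv2.contourArea)[:,0]
    return cv2.minAreaRect(ray(d,c,z)[:,:2].astype(np.float32))
def trirect(d,m,z):
    c=max(cv2.findContours(m,cv2.RETR_EXTERNAL,cv2.CHAIN_APPROX_NONE)[0],key=cv2.contourArea)[:,0]
    return c
E
python3 - <<'E'
from h import *
for t,tu,lu in(("w1",(400,118),(262,210)),("top0",(253,186),(286,230))):
    d=load(t);m=white(d)
    print(t,"tile",rect(d,comp(m,tu),56 if t=="top0" else 56))
    r=rect(d,comp(m,lu),4);print(" lifter rect",r,np.round(cv2.boxPoints(r)).tolist())
d=load("w1");C=cloud(d)
print("handle top pts",np.round(C[195:215:4,277]),"tile",np.round(np.median(C[90:140,380:420].reshape(-1,3),0)))
print("table z",np.round(C[150,300]))
# block foot colour under tile edges
for u in((352,172),(356,168),(420,169),(353,120)):print(u,d["img"][u[1],u[0]],np.round(C[u[1],u[0]]))
# stand plate from top
d=load("top0");C=cloud(d);h=cv2.cvtColor(d["img"],cv2.COLOR_RGB2HSV)
hd=(C[...,2]>205)&(C[...,2]<235)&(C[...,0]>500)&(C[...,1]<-100)&(C[...,1]>-400)&(h[...,2]<70);print("head n",hd.sum());print(rect(d,hd.astype(np.uint8),222))
pl=(h[...,1]<70)&(C[...,2]<25)&(C[...,0]>500)&(C[...,0]<900)&(C[...,1]<-130)&(C[...,1]>-370)
print("plate",pl.sum(),rect(d,(cv2.morphologyEx((pl|hd).astype(np.uint8),cv2.MORPH_CLOSE,np.ones((9,9)))),10))
E
```

```text
w1 tile ((634.56787109375, 195.027587890625), (99.56944274902344, 100.21019744873047), 86.17448425292969)
 lifter rect ((479.7186279296875, 21.149513244628906), (128.92799377441406, 86.48837280273438), 81.67880249023438) [[428.0, -36.0], [513.0, -49.0], [532.0, 79.0], [446.0, 91.0]]
top0 tile ((635.0096435546875, 194.2318572998047), (99.29563903808594, 101.58174133300781), 85.87264251708984)
 lifter rect ((481.28265380859375, 20.175029754638672), (128.78297424316406, 86.0269546508789), 81.5915756225586) [[429.0, -37.0], [514.0, -50.0], [533.0, 78.0], [448.0, 90.0]]
handle top pts [[494. 110.  62.]
 [494. 106.  64.]
 [494. 102.  66.]
 [495.  97.  69.]
 [494.  91.  64.]] tile [636. 202.  57.]
table z [519. 155.   1.]
(352, 172) [158 105  67] [588. 125.   0.]
(356, 168) [174 114  73] [594. 131.   1.]
(420, 169) [177 118  75] [680. 129.   1.]
(353, 120) [92 61 42] [584. 196.  54.]
head n 783
((621.5203857421875, -239.7780303955078), (119.72408294677734, 93.51943969726562), 7.516116619110107)
plate 585 ((671.7423706054688, -277.9713439941406), (207.01678466796875, 132.91812133789062), 4.983469009399414)
```

Both cameras agree:
- **Lifter:** origin about (478.5, 7.3), x-axis at -98.4°, grip point (491, 94, 46). The depth cloud of the handle end confirms it.
- **Tile:** about (635, 194.5).
- **Head centre:** about (621.5, -240).

I'll go to the pregrasp with a 35° lean, for more clearance under the head.

Call:
send_rows:
  series:
    - [85,[-0.1,0,-0.4],[0,0,-0.8]]
    - [85,[-0.1,0,-0.4],[0,0,-0.8]]
    - [85,[-0.12,0,-0.5],[-0.99,0.145,0]]
    - [85,[-0.1,0,-0.5],[-0.99,0.145,0]]
    - [85,[-0.1,0,-0.5],[-0.99,0.145,0]]
    - [85,[-0.1,0.02,-0.5],[-0.99,0.145,0]]
    - [85,[-0.1,0.02,-0.4],[-0.99,0.145,0]]
    - [85,[-0.1,0,-0.23],[-0.99,0.145,0]]

```text
clock: 3.08
eef_pos: [498.7, 142.0, 125.9]
tool_rot: [3.136, 0.529, 1.411]
force: [0.8, 0.4, -0.0]
width: 85.5
gripper_force: 0.0
```

Call:
send_rows:
  series:
    - [85,[0,0,0],[-0.99,0.145,0]]
    - [85,[0,0,0],[0,0,0]]

```text
clock: 3.32
eef_pos: [498.8, 144.1, 125.6]
tool_rot: [3.136, 0.612, 1.414]
force: [-0.0, 0.0, 0.7]
width: 84.8
gripper_force: 0.0
```

```bash
cat >> h.py <<'E'
def tcp():
    from cell import sensors
    s=sensors.read_state();Rm=R.from_euler("xyz",s["tool_rot"]).as_matrix()
    return s,s["eef_pos"],Rm
def go(p,Rt):
    s,e,Rm=tcp();rv=R.from_matrix(Rt@Rm.T).as_rotvec(degrees=True)/5
    print("t",round(s["clock"],2),"pos",np.round(e,1),"shift",np.round((np.array(p)-e)/60,3),"turn",np.round(rv,2))
def tool(yaw_deg,lean):  # lifter x yaw, lean
    a=np.radians(yaw_deg);ex=np.array([np.cos(a),np.sin(a),0]);ey=np.array([-ex[1],ex[0],0]);l=np.radians(lean)
    tz=np.sin(l)*ex-np.cos(l)*np.array([0,0,1]);return np.c_[np.cross(ey,tz),ey,tz]
E
python3 - <<'E'
from h import *
T=tool(-98.35,35)
go(np.array([491.3,94.3,45.6])+2*T[:,2],T)
d=grab("wrist","w2");print(sensors.read_state()["qpos"] if 0 else tcp()[0]["qpos"])
print("handle end proj",proj(d,[[492.9,105.2,64.6],[491.3,94.3,45.6]]))
E
```

```text
t 3.33 pos [498.8 144.1 125.6] shift [-0.128 -0.849 -1.361] turn [0.02 0.05 0.09]
[-0.51293033  0.82613418 -0.15587472  1.72636529  0.58669074  1.14647255
 -1.20006996]
handle end proj [[322.21534583 213.78481955]
 [322.19510969 200.73244112]]
```

View pics/w2.png

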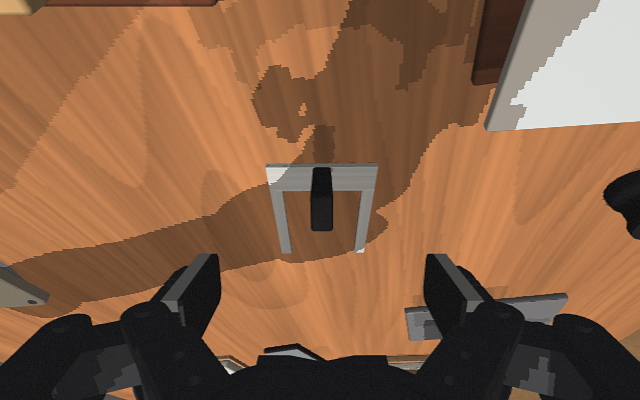

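The handle sits centred between the fingers, at (321,195). I'll descend and close.

Call:
send_rows:
  series:
    - [85,[-0.03,-0.21,-0.34],[0,0,0.1]]
    - [85,[-0.03,-0.21,-0.34],[0,0,0]]
    - [85,[-0.03,-0.21,-0.34],[0,0,0]]
    - [85,[-0.03,-0.21,-0.34],[0,0,0]]
    - [85,[0,0,0],[0,0,0]]
    - [40,[0,0,0],[0,0,0]]
    - [8,[0,0,0],[0,0,0]]
    - [5,[0,0,0],[0,0,0]]

```text
clock: 4.38
eef_pos: [492.4, 94.3, 45.5]
tool_rot: [3.133, 0.61, 1.421]
force: [0.6, -0.2, 0.4]
width: 31.7
gripper_force: 0.0
```

Call:
send_rows:
  series:
    - [5,[0,0,0],[0,0,0]]
    - [5,[0,0,0],[0,0,0]]
    - [0,[0,0,0],[0,0,0]]

```text
clock: 4.75
eef_pos: [492.0, 94.1, 45.3]
tool_rot: [3.134, 0.611, 1.421]
force: [-0.9, 1.9, 5.4]
width: 13.4
gripper_force: 58.6
```

Run:
```python
from h import *
T=tool(-98.35,35)
go(np.array([491.3,94.3,45.6])+2*T[:,2],T)
```

```text
t 4.75 pos [492.   94.1  45.3] shift [-0.015 -0.015 -0.023] turn [ 0.01  0.07 -0.01]
```

The grip is firm (13.4 mm, 58.6 N). Now I find the block's foot from the existing views, to check side clearances.

Run:
```python
from h import *
# w2: foot strip dark brown; left edge (low x) pixels -> z=8
d=load("w2");I=d["img"].astype(int)
for v in(10,40,70):print(v,[tuple(I[v,u]) for u in range(468,512,4)])
for u in(478,484,490):print(u,[tuple(I[v,u]) for v in range(74,96,3)])
d=load("scene0");crop(d,"c2",305,385,240,300,9)
crop(load("w1"),"c3",330,460,60,180,4)
a=cv2.imread("pics/c2.png");b=cv2.imread("pics/c3.png");b=cv2.resize(b,(585,540))[:,:]
cv2.imwrite("pics/c4.png",cv2.resize(np.hstack([a,b]),(800,332)))
```

```text
10 [(np.int64(96), np.int64(65), np.int64(45)), (np.int64(93), np.int64(62), np.int64(42)), (np.int64(120), np.int64(82), np.int64(54)), (np.int64(93), np.int64(64), np.int64(42)), (np.int64(40), np.int64(28), np.int64(18)), (np.int64(56), np.int64(37), np.int64(28)), (np.int64(62), np.int64(40), np.int64(29)), (np.int64(63), np.int64(42), np.int64(29)), (np.int64(64), np.int64(40), np.int64(30)), (np.int64(62), np.int64(40), np.int64(29)), (np.int64(62), np.int64(40), np.int64(33))]
40 [(np.int64(91), np.int64(63), np.int64(42)), (np.int64(93), np.int64(64), np.int64(42)), (np.int64(93), np.int64(63), np.int64(43)), (np.int64(40), np.int64(30), np.int64(23)), (np.int64(54), np.int64(35), np.int64(26)), (np.int64(54), np.int64(36), np.int64(26)), (np.int64(57), np.int64(39), np.int64(28)), (np.int64(57), np.int64(37), np.int64(26)), (np.int64(54), np.int64(33), np.int64(24)), (np.int64(55), np.int64(35), np.int64(27)), (np.int64(52), np.int64(34), np.int64(24))]
70 [(np.int64(116), np.int64(78), np.int64(53)), (np.int64(60), np.int64(38), np.int64(28)), (np.int64(56), np.int64(35), n
[... 753 characters left out ...]
int64(43), np.int64(32)), (np.int64(67), np.int64(40), np.int64(28)), (np.int64(68), np.int64(42), np.int64(30)), (np.int64(65), np.int64(41), np.int64(28)), (np.int64(126), np.int64(85), np.int64(53)), (np.int64(124), np.int64(84), np.int64(53)), (np.int64(125), np.int64(84), np.int64(56)), (np.int64(122), np.int64(83), np.int64(54))]
490 [(np.int64(69), np.int64(43), np.int64(32)), (np.int64(71), np.int64(46), np.int64(34)), (np.int64(71), np.int64(46), np.int64(33)), (np.int64(84), np.int64(55), np.int64(39)), (np.int64(120), np.int64(80), np.int64(52)), (np.int64(117), np.int64(80), np.int64(51)), (np.int64(175), np.int64(115), np.int64(72)), (np.int64(197), np.int64(130), np.int64(83))]
```

View pics/c4.png

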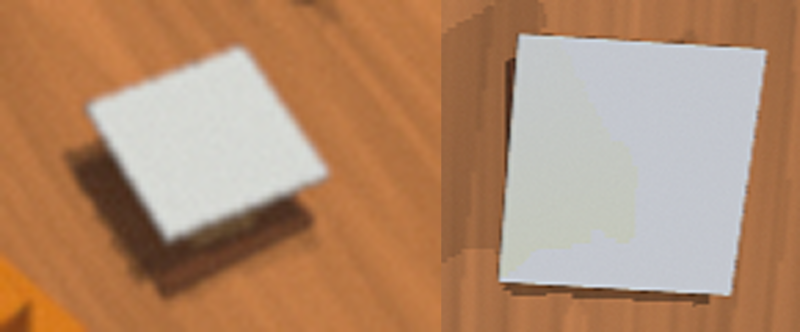

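In the crop the foot shows in the scene view: left corner (70,155), bottom corner (165,297), right corner (315,215). It is roughly concentric with the tile, slightly towards -x and -y.

Run:
```python
from h import *
d=load("w2");print(np.round(ray(d,[(482.5,10),(478,40),(471.5,70),(473,85),(484,85.5),(490,84.5)],0)[:,:2],1))
d=load("scene0");k=1305/800/9   # montage scale to px
P=[(305+u*k,240+v*k) for u,v in((70,155),(165,297),(315,215))];print(np.round(ray(d,P,4)[:,:2],1))
d=load("w1");print(np.round(ray(d,[(330+(504-441)/ (359/130.),60+285/(332/120.)),(330+(708-441)/(359/130.),60+304/(332/120.))],0)[:,:2],1))
r=rect(d,comp(white(d),(400,118)),56);print(r,np.round(cv2.boxPoints(r),1).tolist())
```

```text
[[589.6 181.8]
 [590.4 165.7]
 [590.1 147.4]
 [592.8 136.7]
 [599.6 135.3]
 [603.2 135.4]]
[[684.6 134.5]
 [687.4 244.5]
 [585.1 238.2]]
[[589.4 137.3]
 [689.2 127. ]]
((634.56787109375, 195.027587890625), (99.56944274902344, 100.21019744873047), 86.17448425292969) [[581.2999877929688, 148.6999969482422], [681.2000122070312, 142.0], [687.9000244140625, 241.39999389648438], [587.9000244140625, 248.0]]
```

The block is about (637, 188), near-aligned and laterally within ~2 mm of the tile, so I align the lifter to the tile (yaw -93.9°). Lift, then carry to the entry start.

Call:
send_rows:
  series:
    - [0,[0,0,0.3],[0,0,0]]
    - [0,[0,0,0.5],[0,0,0]]
    - [0,[0,0,0.6],[0,0,0]]
    - [0,[0.1,0.2,0.5],[0,0,0]]
    - [0,[0.3,0.6,0],[0,0,0.2]]
    - [0,[0.4,0.75,0],[0,0,0.2]]
    - [0,[0.4,0.75,0],[0,0,0.2]]
    - [0,[0.4,0.75,0],[0,0,0.2]]

```text
clock: 5.75
eef_pos: [588.7, 277.8, 159.9]
tool_rot: [3.134, 0.611, 1.491]
force: [1.1, 1.0, -1.2]
width: 12.9
gripper_force: 58.5
```

Call:
send_rows:
  series:
    - [0,[0.4,0.75,0],[0,0,0.1]]
    - [0,[0.4,0.75,0],[0,0,0]]
    - [0,[0.3,0.6,0],[0,0,0]]
    - [0,[0.1,0.3,0],[0,0,0]]
    - [0,[0,0,0],[0,0,0]]

```text
clock: 6.38
eef_pos: [659.1, 421.9, 157.4]
tool_rot: [3.136, 0.611, 1.503]
force: [-0.8, 0.4, -2.1]
width: 13.1
gripper_force: 58.8
```

```bash
cat >> h.py <<'E'
# tool->lifter at the grasp (TCP 492,94.1,45.3; lifter origin 478.5,7.3,0 yaw -98.35, level)
def hom(Rm,p): T=np.eye(4);T[:3,:3]=Rm;T[:3,3]=p;return T
L0=hom(R.from_euler("z",-98.35,degrees=True).as_matrix(),[478.5,7.3,0])
TL=np.linalg.inv(hom(R.from_euler("xyz",[3.134,.611,1.421]).as_matrix(),[492,94.1,45.3]))@L0
def lif():
    s,e,Rm=tcp();return hom(Rm,e)@TL
def golif(xy,z,yaw,roll=0,pitch=0,TLx=None):
    D=hom((R.from_euler("z",yaw,degrees=True)*R.from_euler("yx",[pitch,roll],degrees=True)).as_matrix(),[*xy,z])@np.linalg.inv(TL if TLx is None else TLx)
    go(D[:3,3],D[:3,:3])
E
python3 - <<'E'
from h import *
L=lif();print("lifter",np.round(L[:3,3],1),R.from_matrix(L[:3,:3]).as_euler("zyx",degrees=True).round(2),tcp()[0]["qpos"].round(2))
golif((643.6,324.3),30,-93.9)
d=grab("wrist","w3");t=grab("top","t3");
m=white(t);c=proj(t,L[:3,3]+L[:3,0]*-64)[0].round();print(c,rect(t,comp(m,(int(c[0]),int(c[1]+4))),L[2,3]+4))
E
```

```text
lifter [652.5 334.3 112.1] [-9.376e+01  1.200e-01  1.000e-02] [-0.74  1.26 -0.16  0.5   0.55  1.85 -0.87]
t 6.38 pos [659.1 421.9 157.4] shift [-0.145 -0.167 -1.368] turn [-0.   -0.02 -0.03]
[195. 178.] ((618.0891723632812, -75.1314697265625), (2524.836669921875, 1503.3106689453125), 89.9267807006836)
```

View pics/w3.png

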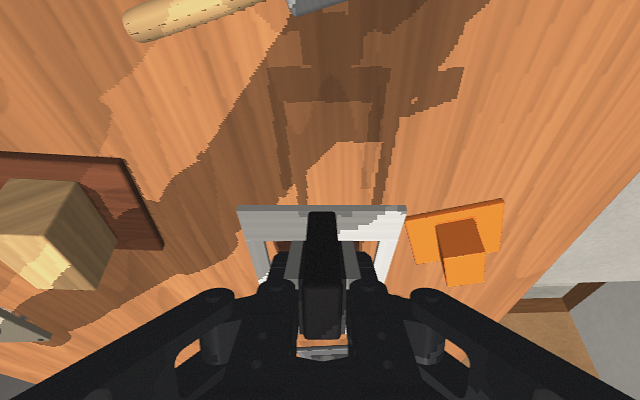

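The plate is held square, with its rear edge at (237..406, 206). The brush is well behind. I'll lower to entry height and check the blade level against projections.

Call:
send_rows:
  series:
    - [0,[-0.05,-0.06,-0.3],[0,0,0]]
    - [0,[-0.05,-0.06,-0.4],[0,0,0]]
    - [0,[-0.05,-0.05,-0.4],[0,0,0]]
    - [0,[0,0,-0.27],[0,0,0]]
    - [0,[0,0,0],[0,0,0]]

```text
clock: 7.1
eef_pos: [650.6, 409.3, 76.0]
tool_rot: [3.136, 0.613, 1.501]
force: [-0.8, 0.1, -1.0]
width: 13.1
gripper_force: 58.8
```

Run:
```python
from h import *
d=load("w3")
L=hom(R.from_euler("zyx",[-93.76,.12,0],degrees=True).as_matrix(),[652.5,334.3,112.1])
pr=lambda d,L,P:proj(d,(np.c_[np.array(P,float),np.ones(len(P))]@L.T)[:,:3]).round(1).tolist()
print("w3 pred rear corners",pr(d,L,[(-78,-43,4),(-78,43,4),(-50,-33,4),(-50,33,4)]))
L=lif();print("lifter",np.round(L[:3,3],1),R.from_matrix(L[:3,:3]).as_euler("zyx",degrees=True).round(2),tcp()[0]["qpos"].round(2),tcp()[0]["force"])
golif((643.6,324.3),30,-93.9)
s=grab("scene","s4");t=grab("top","t4");
print("scene pred",pr(s,L,[(-78,-43,4),(-78,43,4),(51,-38,4),(51,38,4)]));print("top pred",pr(t,L,[(-78,-43,4),(-78,43,4),(51,-38,4),(51,38,4)]))
a=cv2.resize(s["img"][260:360,310:430,::-1],(480,400),interpolation=cv2.INTER_CUBIC);b=cv2.resize(t["img"][150:230,170:234,::-1],(320,400),interpolation=cv2.INTER_CUBIC)
cv2.imwrite("pics/c5.png",np.hstack([a,b]))
```

```text
w3 pred rear corners [[235.2, 210.8], [406.0, 209.9], [262.5, 240.6], [379.0, 240.0]]
lifter [643.9 321.7  30.8] [-93.87   0.12  -0.1 ] [-0.72  1.3  -0.17  0.65  0.55  1.7  -0.95] [-0.80607008  0.12454258 -1.00407243]
t 7.1 pos [650.6 409.3  76. ] shift [-0.005  0.042 -0.011] turn [ 0.02 -0.02 -0.01]
scene pred [[388.6, 316.5], [362.2, 328.0], [364.5, 283.3], [342.1, 292.3]]
top pred [[198.3, 194.7], [200.4, 172.9], [231.6, 195.5], [233.4, 176.2]]
```

View pics/c5.png

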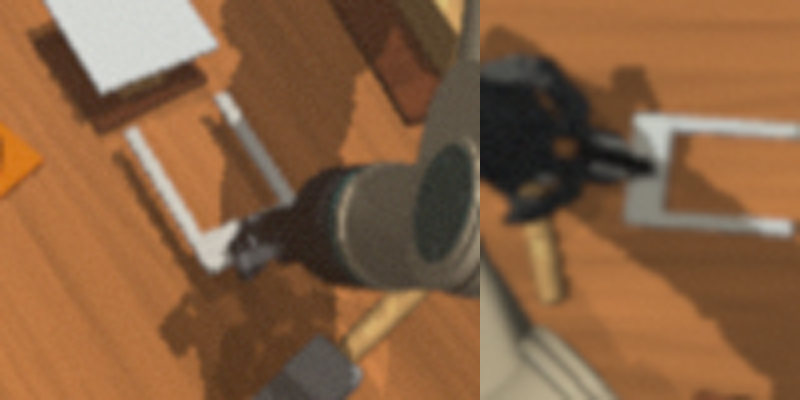

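Prong tips in both views match the prediction within about 1 px, with tip ends at scene (365,284) and (343,292). The blade is level and in front of the tile. I'll slide in.

Call:
send_rows:
  series:
    - [0,[-0.02,-0.3,0],[0,0,0]]
    - [0,[-0.03,-0.4,0],[0,0,0]]
    - [0,[-0.03,-0.4,0],[0,0,0]]
    - [0,[-0.03,-0.4,0],[0,0,0]]
    - [0,[-0.03,-0.4,0],[0,0,0]]
    - [0,[-0.01,-0.2,0],[0,0,0]]
    - [0,[0,0,0],[0,0,0]]

```text
clock: 8.07
eef_pos: [642.9, 283.9, 77.8]
tool_rot: [3.132, 0.611, 1.498]
force: [0.6, 0.4, -1.1]
width: 13.4
gripper_force: 58.7
```

Run:
```python
from h import *
L=lif();print("lifter",np.round(L[:3,3],1),R.from_matrix(L[:3,:3]).as_euler("zyx",degrees=True).round(2),tcp()[0]["qpos"].round(2),tcp()[0]["force"])
golif((634.8,194.6),30,-93.9)
t=grab("top","t5");s=grab("scene","s5")
print("tile",rect(t,comp(white(t),(251,186)),56),"scene",rect(s,comp(white(s,120),(342,266)),56))
s0=load("scene0");print("scene0",rect(s0,comp(white(s0,120),(342,266)),56))
# plate rear edge in wrist view vs prediction
d=grab("wrist","w5");pr=lambda P:proj(d,(np.c_[np.array(P,float),np.ones(len(P))]@L.T)[:,:3]).round(1).tolist()
print(pr([(-78,-43,4),(-78,43,4)]))
```

```text
lifter [636.2 196.4  32.4] [-9.391e+01 -8.000e-02  2.000e-02] [-0.59  1.12 -0.16  1.1   0.58  1.43 -1.  ] [ 0.59932486  0.44578821 -1.1068508 ]
t 8.07 pos [642.9 283.9  77.8] shift [-0.022 -0.029 -0.041] turn [-0.    0.02  0.  ]
tile ((637.0159912109375, 206.44448852539062), (124.32660675048828, 98.38373565673828), 86.35978698730469) scene ((637.3921508789062, 214.99827575683594), (147.75633239746094, 101.5341796875), 85.15737915039062)
scene0 ((635.277099609375, 195.39801025390625), (103.69979095458984, 102.23246002197266), 86.2371597290039)
[[237.6, 214.3], [407.4, 213.9]]
```

Call:
send_rows:
  series:
    - [0,[-0.02,-0.03,0.05],[0,0,0]]
    - [0,[0,0,0.1],[0,0,0]]
    - [0,[0,0,0.06],[0,0,0]]
    - [0,[0,0,0.04],[0,0,0]]
    - [0,[0,0,0.04],[0,0,0]]
    - [0,[0,0,0.05],[0,0,0]]
    - [0,[0,0,0.1],[0,0,0]]
    - [0,[0,0,0.1],[0,0,0]]

```text
clock: 9.22
eef_pos: [640.8, 282.7, 109.5]
tool_rot: [3.134, 0.611, 1.5]
force: [0.2, -0.3, -1.7]
width: 13.2
gripper_force: 58.6
```

Call:
send_rows:
  series:
    - [0,[0,0,0.2],[0,0,0]]
    - [0,[0,0,0.3],[0,0,0]]
    - [0,[0,0,0.3],[0,0,0]]
    - [0,[0,0,0.1],[0,0,0]]
    - [0,[0,0,0],[0,0,0]]

```text
clock: 9.85
eef_pos: [641.0, 282.8, 163.9]
tool_rot: [3.133, 0.61, 1.499]
force: [0.2, -0.1, -2.0]
width: 13.4
gripper_force: 58.7
```

Run:
```python
from h import *
L=lif();print("lifter",np.round(L[:3,3],1),R.from_matrix(L[:3,:3]).as_euler("zyx",degrees=True).round(2),tcp()[0]["force"],tcp()[0]["torque"])
t=grab("top","t6");s=grab("scene","s6");d=grab("wrist","w6")
C=cloud(t);c=proj(t,L[:3,3]+[0,0,10])[0].round().astype(int)
q=C[c[1]-9:c[1]+10,c[0]-6:c[0]+10].reshape(-1,3);A=np.c_[q[:,:2]-L[:2,3],np.ones(len(q))];k=np.linalg.lstsq(A,q[:,2],rcond=None)[0];print("plane dz/dx,dz/dy,z",k)
pr=lambda P:proj(d,(np.c_[np.array(P,float),np.ones(len(P))]@L.T)[:,:3]).round(1).tolist()
print("pred rear",pr([(-78,-43,4),(-78,43,4)]))
for n in("w3","w5","w6"):
    dd=load(n);g=dd["img"][...,2].astype(int);o=[]
    for u in(250,265,290,350,365,390):
        col=g[190:235,u];o.append(190+int(np.argmax(np.diff(col)>40))+1)
    print(n,o)
crop(t,"c6",190,290,140,220,5);crop(s,"c7",290,420,220,320,4)
a=cv2.imread("pics/c6.png")[:,:400];b=cv2.imread("pics/c7.png")[:,:400];cv2.imwrite("pics/c8.png",np.hstack([a,b]))
```

```text
lifter [634.4 195.3 118.5] [-9.384e+01 -4.000e-02  4.000e-02] [ 0.17206364 -0.12252638 -2.04987736] [ 0.99846732 -0.03215639 -0.045721  ]
plane dz/dx,dz/dy,z [ -2.43353736  -2.43778061 119.86755701]
pred rear [[235.8, 212.2], [407.7, 211.6]]
w3 [205, 205, 191, 230, 225, 211]
w5 [205, 205, 205, 205, 205, 205]
w6 [205, 205, 205, 230, 205, 211]
```

View pics/c8.png

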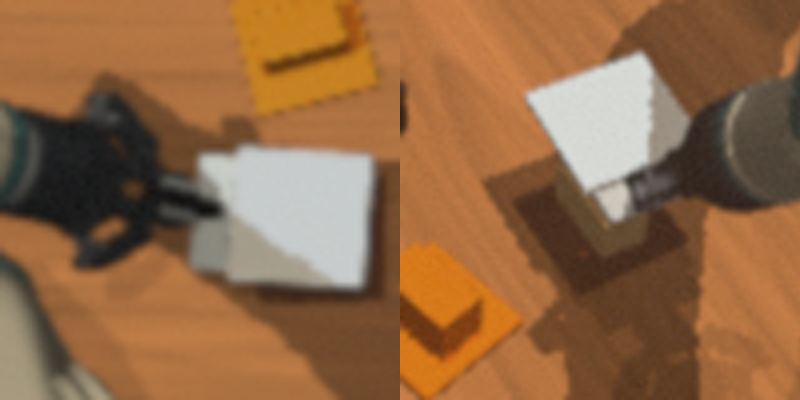

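The tile is lifted cleanly, level on the prongs, with no sag: the plate's rear edge stays at row 205 in the wrist view. Next I refine the stand pose from its foot-plate edges in both fixed views, using numbers only.

```bash
cat > st.py <<'E'
from h import *
from scipy.optimize import least_squares
def plate(tag,x0=(625,-269,5.3),dbg=False):
    d=load(tag);hs=cv2.cvtColor(cv2.GaussianBlur(d["img"],(0,0),.6),cv2.COLOR_RGB2HSV)[...,1].astype(np.float32)
    gray=cv2.remap
    def samp(P):
        uv=proj(d,P).astype(np.float32);return cv2.remap(hs,uv[:,0][None],uv[:,1][None],cv2.INTER_LINEAR)[0]
    p=np.array(x0,float);
    for it in range(4):
        a=np.radians(p[2]);ey=np.array([np.cos(a),np.sin(a)]);ex=np.array([ey[1],-ey[0]])
        W=lambda x,y,z:np.c_[p[:2]+np.outer(x,ex)+np.outer(y,ey),np.full(len(x),z)]
        off=np.arange(-14,14.1,.5);rows=[];use={}
        for nm,fix,ax,rng,sg in(("xm",-55,0,np.arange(-52,140,6),-1),("xp",75,0,np.arange(-52,140,6),1),("ym",-60,1,np.arange(-50,70,5),-1),("yp",150,1,np.arange(-50,25,5),1)):
            es=[]
            for s in rng:
                o=np.zeros(len(off))
                P=W(fix+sg*off,o+s,10) if ax==0 else W(o+s,fix+sg*off,10)
                v=samp(P);lo,hi=v[:8].max(),v[-8:].min()
                if hi-lo<50: continue
                m=(lo+hi)/2;k=np.where((v[:-1]<m)&(v[1:]>=m))[0]
                if len(k)!=1: continue
                k=k[0];es.append((s,off[k]+.5*(m-v[k])/(v[k+1]-v[k])))
            es=np.array(es).reshape(-1,2)
            if len(es):
                md=np.median(es[:,1]);es=es[abs(es[:,1]-md)<4]
                use[nm]=(len(es),round(float(es[:,1].mean()),2))
                for s,e in es:
                    # edge outward displacement e*sg = shift + rot
                    rows.append(([sg,0,-s*sg*1.0] if ax==0 else [0,sg,s*sg],e,nm))
        A=np.array([r[0] for r in rows],float);b=np.array([r[1] for r in rows])
        # rotation by dth: point (x,y) moves (-y,x)*dth
        k=least_squares(lambda q:A@q-b,[0,0,0],loss="soft_l1").x
        p[:2]+=k[0]*ex+k[1]*ey;p[2]+=np.degrees(k[2])
    return p,use
if __name__=="__main__":
    for t in("top0","t4","t6","scene0","s6"):
        try: p,u=plate(t);print(t,np.round(p,2),u)
        except Exception as e: print(t,repr(e))
E
python3 st.py
```

```text
top0 [ 625.77 -269.13    4.99] {'xm': (32, -1.83), 'xp': (30, -1.46), 'ym': (24, -0.46), 'yp': (15, -0.91)}
t4 [ 625.77 -269.14    4.98] {'xm': (32, -1.81), 'xp': (30, -1.43), 'ym': (24, -0.46), 'yp': (15, -0.94)}
t6 [ 625.77 -269.13    5.  ] {'xm': (32, -1.79), 'xp': (30, -1.44), 'ym': (24, -0.46), 'yp': (15, -0.9)}
scene0 [ 625.61 -265.39    4.85] {'xm': (32, 0.12), 'xp': (21, 0.61), 'ym': (23, -0.27), 'yp': (15, -0.43)}
s6 [ 625.62 -265.38    4.93] {'xm': (32, 0.13), 'xp': (19, 0.54), 'ym': (22, -0.2), 'yp': (15, -0.45)}
```

The top camera gives the stand at (625.8, -269.1) and the scene camera (625.6, -265.4), yaw 5°. I'll resolve the 3.7 mm difference by measuring tile and plate together in the same view close to the stand, so I carry the tile to a pre-entry position first.

Call:
send_rows:
  series:
    - [0,[0,-0.15,0],[0,0,0]]
    - [0,[0,-0.3,0],[0,0,0.1]]
    - [0,[-0.02,-0.45,-0.03],[0,0,0.2]]
    - [0,[-0.05,-0.55,-0.05],[0,0,0.2]]
    - [0,[-0.1,-0.6,-0.1],[0,0,0.2]]
    - [0,[-0.1,-0.6,-0.1],[0,0,0.2]]
    - [0,[-0.1,-0.6,-0.1],[0,0,0.2]]
    - [0,[-0.1,-0.55,-0.1],[0,0,0.2]]

```text
clock: 11.0
eef_pos: [612.0, 52.2, 134.2]
tool_rot: [3.135, 0.612, 1.613]
force: [0.3, -0.5, -2.1]
width: 13.1
gripper_force: 58.6
```

Call:
send_rows:
  series:
    - [0,[-0.08,-0.45,-0.08],[0,0,0.2]]
    - [0,[-0.05,-0.3,-0.05],[0,0,0.2]]
    - [0,[0,-0.2,0],[0,0,0.1]]
    - [0,[0,-0.1,0],[0,0,0]]
    - [0,[0,0,0],[0,0,0]]

```text
clock: 11.62
eef_pos: [605.1, -8.3, 126.6]
tool_rot: [3.134, 0.611, 1.656]
force: [0.3, -0.3, -2.2]
width: 13.9
gripper_force: 58.6
```

```bash
cat >> h.py <<'E'
def sedge(d,P,Nrm,ch,off):
    "subpixel edge offsets (mm along Nrm) at world points P; bright tile inside (negative off)"
    o=[]
    for p in P:
        uv=proj(d,p+np.outer(off,Nrm)).astype(np.float32);v=cv2.remap(ch,uv[:,0][None],uv[:,1][None],cv2.INTER_LINEAR)[0]
        lo,hi=v[-6:].mean(),v[:6].mean()
        if hi-lo<50: continue
        m=(lo+hi)/2;k=np.where((v[:-1]>m)&(v[1:]<=m))[0]
        if len(k)!=1: continue
        k=k[0];o.append(off[k]+(off[1]-off[0])*(v[k]-m)/(v[k]-v[k+1]))
    return o
def tilefit(d,c,z,yaw,sides):
    "top face edge offsets per side, lifter-aligned axes"
    ch=d["img"][...,2].astype(np.float32);a=np.radians(yaw);ex=np.array([np.cos(a),np.sin(a),0]);ey=np.array([-ex[1],ex[0],0]);c=np.array([*c,z],float)
    out={}
    for s in sides:
        n={"x+":ex,"x-":-ex,"y+":ey,"y-":-ey}[s];t=ey if s[0]=="x" else ex
        e=sedge(d,[c+50*n+q*t for q in np.arange(-42,43,6)],n,ch,np.arange(-14,14.1,.5))
        out[s]=(len(e),round(float(np.median(e)),2) if e else None,round(float(np.polyfit(range(len(e)),e,1)[0]*(len(e)-1)),2) if len(e)>3 else None)
    return out
E
python3 - <<'E'
from h import *;from st import plate
L=lif();yaw=R.from_matrix(L[:3,:3]).as_euler("zyx",degrees=True).round(2);print("lifter",np.round(L[:3,3],1),yaw,tcp()[0]["force"])
t=grab("top","t7");s=grab("scene","s7")
for n,d in(("t7",t),("s7",s)): print(n,plate(n)[0].round(2),tilefit(d,L[:2,3],L[2,3]+10,yaw[0],["x+","x-","y+","y-"]))
# before: at lift
l=[634.4,195.3];print("at lift")
for n in("t6","s6"): print(n,tilefit(load(n),l,128.5,-93.84,["x+","x-","y+","y-"]))
golif((610.9,-98.7),82,-85)
E
```

```text
lifter [612.2 -95.8  81.3] [-8.486e+01 -2.000e-02  1.000e-02] [ 0.26762175 -0.26673609 -2.24031258]
t7 [ 625.77 -269.12    5.01] {'x+': (15, 2.35, -0.05), 'x-': (7, 4.58, 11.92), 'y+': (15, 1.3, 0.02), 'y-': (15, -0.26, 0.54)}
s7 [ 625.57 -265.37    5.02] {'x+': (15, 1.24, 0.07), 'x-': (5, -3.2, 6.8), 'y+': (15, 0.55, 0.0), 'y-': (13, 0.99, 2.91)}
at lift
t6 {'x+': (15, 2.96, 0.13), 'x-': (5, 4.65, 10.61), 'y+': (15, 1.72, -0.2), 'y-': (15, -0.53, -1.2)}
s6 {'x+': (15, 1.49, 0.29), 'x-': (10, -4.38, 7.79), 'y+': (15, 0.48, -0.42), 'y-': (14, -0.13, 4.51)}
t 11.72 pos [605.2  -7.3 126.4] shift [-0.019 -0.065  0.014] turn [-0.01  0.   -0.04]
```

The scene view also sees the plate's near side faces, which biases that fit. I'll redo it with the bottom edge used on camera-facing sides and a linear colour channel, plus an independent head-box fit from depth-free edges.

```bash
cat > st2.py <<'E'
from h import *
def box(d,p,x,y,zt,zb,ch,contrast,step=5,win=12,it=5):
    "axis-box edge fit; camera-facing sides use zb. p=(x,y,yaw of stand y axis). ranges skip nothing"
    c=-d["world_to_cam"][:3,:3].T@d["world_to_cam"][:3,3];p=np.array(p,float);off=np.arange(-win,win+.1,.5)
    for _ in range(it):
        a=np.radians(p[2]);ey=np.array([np.cos(a),np.sin(a)]);ex=np.array([ey[1],-ey[0]]);A=[];b=[];use={}
        cl=np.array([(c[:2]-p[:2])@ex,(c[:2]-p[:2])@ey])
        for nm,ax,fx,sg,rg in(("xm",0,x[0],-1,y),("xp",0,x[1],1,y),("ym",1,y[0],-1,x),("yp",1,y[1],1,x)):
            z=zb if sg*(cl[ax]-fx)>0 else zt;es=[]
            for s in np.arange(rg[0]+8,rg[1]-7,step):
                q=fx+sg*off;l=np.c_[q,q*0+s] if ax==0 else np.c_[q*0+s,q]
                uv=proj(d,np.c_[p[:2]+l[:,:1]*ex+l[:,1:]*ey,np.full(len(q),z)]).astype(np.float32)
                v=cv2.remap(ch,uv[:,0][None],uv[:,1][None],cv2.INTER_LINEAR)[0];lo,hi=v[:6].mean(),v[-6:].mean()
                if hi-lo<contrast: continue
                m=(lo+hi)/2;k=np.where((v[:-1]<m)&(v[1:]>=m))[0]
                if len(k)!=1: continue
                k=k[0];es.append((s,off[k]+.5*(m-v[k])/(v[k+1]-v[k])))
            if len(es)<5: continue
            es=np.array(es);es=es[abs(es[:,1]-np.median(es[:,1]))<2.5];use[nm]=(len(es),round(es[:,1].mean(),2))
            w=1/len(es)
            for s,e in es:A.append(np.array([sg,0,-s*sg] if ax==0 else [0,sg,s*sg],float)*w**.5);b.append(e*w**.5)
        k=np.linalg.lstsq(np.array(A),np.array(b),rcond=None)[0];p[:2]+=k[0]*ex+k[1]*ey;p[2]+=np.degrees(k[2])
    return p.round(2),use
if __name__=="__main__":
    for t in("top0","t7","scene0","s7"):
        d=load(t);r=d["img"][...,0].astype(np.float32)
        g=r-d["img"][...,2]
        for n,ch in(("R",r),("R-B",g)):
            try: print(t,n,"plate",*box(d,(625.7,-269,5),(-55,75),(-60,150),10,0,ch,25))
            except Exception as e: print(t,n,repr(e))
        try: print(t,"head",*box(d,(625.7,-269,5),(-74,20),(-60,60),222,200,r,25))
        except Exception as e: print(t,repr(e))
    P=[]
    for t in("scene0","s4","s5","s6","s7"):
        C=cloud(load(t));k=(C[...,2]>50)&(C[...,2]<90)&(np.hypot(C[...,0]-626,C[...,1]+269)<40);P.append(C[k])
    P=np.vstack(P);print("dome cloud",len(P),P.mean(0).round(1),P[:,2].max().round(1))
    from scipy.optimize import least_squares
    q=P[P[:,2]>60];
    fun=lambda k:q[:,2]-k[2]-11*np.sqrt(np.clip(1-((q[:,0]-k[0])**2+(q[:,1]-k[1])**2)/625,0,1))
    print(len(q),least_squares(fun,[626,-269,59],loss="soft_l1").x.round(1))
E
python3 st2.py
```

```text
top0 R plate [ 625.5  -269.94    4.02] {'xm': (32, np.float64(-0.16)), 'xp': (23, np.float64(-0.36)), 'ym': (23, np.float64(0.2)), 'yp': (19, np.float64(0.21))}
top0 R-B plate [ 626.02 -269.4     4.98] {'xm': (39, np.float64(-0.38)), 'xp': (35, np.float64(-0.39)), 'ym': (23, np.float64(-0.23)), 'yp': (21, np.float64(-0.23))}
top0 head [ 625.52 -268.07    5.35] {'xm': (21, np.float64(0.33)), 'xp': (10, np.float64(0.31)), 'ym': (16, np.float64(-0.76)), 'yp': (13, np.float64(-0.76))}
t7 R plate [ 625.51 -270.09    4.22] {'xm': (30, np.float64(-0.35)), 'xp': (23, np.float64(-0.34)), 'ym': (23, np.float64(0.21)), 'yp': (20, np.float64(0.21))}
t7 R-B plate [ 626.   -269.42    4.99] {'xm': (39, np.float64(-0.37)), 'xp': (35, np.float64(-0.37)), 'ym': (23, np.float64(-0.25)), 'yp': (21, np.float64(-0.25))}
t7 head [ 625.71 -267.96    5.5 ] {'xm': (21, np.float64(0.25)), 'xp': (10, np.float64(0.24)), 'ym': (16, np.float64(-0.66)), 'yp': (12, np.float64(-0.66))}
scene0 R plate [ 626.06 -268.8     4.86] {'xm': (39, np.float64(-0.89)), 'xp': (26, np.float64(-0.88)), 'ym': (23, np.float64(-1.17))
[... 218 characters left out ...]
.39 -270.78    3.25] {'xm': (21, np.float64(-2.42)), 'xp': (12, np.float64(-2.36)), 'ym': (14, np.float64(-2.42)), 'yp': (16, np.float64(-2.39))}
s7 R plate [ 626.1  -268.62    4.64] {'xm': (28, np.float64(-0.65)), 'xp': (29, np.float64(-0.65)), 'ym': (22, np.float64(-1.25)), 'yp': (23, np.float64(-1.25))}
s7 R-B plate [ 624.65 -269.45    4.15] {'xm': (27, np.float64(-1.41)), 'xp': (30, np.float64(-1.41)), 'ym': (22, np.float64(-1.48)), 'yp': (23, np.float64(-1.48))}
s7 head [ 623.34 -270.82    3.2 ] {'xm': (21, np.float64(-2.34)), 'xp': (12, np.float64(-2.31)), 'ym': (14, np.float64(-2.49)), 'yp': (16, np.float64(-2.46))}
dome cloud 526 [ 627.7 -261.3   66.6] 78.7
483 [ 626.6 -265.2   60.1]
```

Plate fits now agree: top (626.0, -269.4) and scene (625.5, -269.5). Now the tile with the same treatment, and a direct check of the dome silhouette in the scene view.

```bash
sed -i 's/for nm,ax,fx,sg,rg in(\(.*\)):$/for nm,ax,fx,sg,rg in[r for r in(\1) if r[0] not in skip]:/; s/win=12,it=5)/win=12,it=5,skip=())/' st2.py
python3 - <<'E'
from h import *;from st2 import box
L=lif();print(L[:3,3].round(1))
for t in("t7","s7"):
    d=load(t)
    for n,ch in(("B",-d["img"][...,2].astype(np.float32)),("G",-d["img"][...,1].astype(np.float32))):
        print(t,n,"tile",*box(d,(612.2,-95.8,5.14),(-50,50),(-50,50),L[2,3]+10,L[2,3]+4,ch,40,skip=("xm",)))
# dome silhouette
I=np.mean([load(t)["img"].astype(float) for t in("scene0","s4","s5","s6","s7")],0).mean(2);d=load("s7")
th=np.linspace(0,2*np.pi,72);ph=np.linspace(0,np.pi/2,20)
E=np.array([(626+25*np.cos(p)*np.cos(a),-269.4+25*np.cos(p)*np.sin(a),59+11*np.sin(p)) for p in ph for a in th]);uv=proj(d,E)
print("pred u",uv[:,0].min().round(2),uv[:,0].max().round(2),"v",uv[:,1].min().round(2),uv[:,1].max().round(2),"dome top",proj(d,[626,-269.4,70]).round(2))
print(I[170:194,268:290].round().astype(int))
E
```

```text
[612.4 -94.8  81.1]
t7 B tile [613.71 -98.19   5.01] {'xp': (17, np.float64(0.0)), 'ym': (17, np.float64(0.25)), 'yp': (17, np.float64(0.24))}
t7 G tile [613.81 -97.63   5.12] {'xp': (17, np.float64(-0.0)), 'ym': (17, np.float64(-0.32)), 'yp': (17, np.float64(-0.31))}
s7 B tile [610.46 -97.5    5.6 ] {'xp': (17, np.float64(0.01)), 'ym': (13, np.float64(-0.8)), 'yp': (17, np.float64(-0.8))}
s7 G tile [610.18 -97.34   5.71] {'xp': (17, np.float64(0.01)), 'ym': (13, np.float64(-1.22)), 'yp': (17, np.float64(-1.21))}
pred u 270.14 283.9 v 170.12 179.73 dome top [[276.9  172.87]]
[[123 124 126 129 124 114 110 102  87  82  85  89  92 103 112 124 126 126
  124 121 121 122]
 [124 123 125 125 113  88  78  67  53  51  51  54  58  69  89 108 122 127
  125 124 122 122]
 [123 122 117 114  87  59  48  45  42  42  43  42  41  47  58  79 107 123
  127 126 123 122]
 [119 110  96  85  61  44  43  43  43  45  44  43  43  41  42  55  84 115
  126 127 124 122]
 [100  89  77  60  47  44  44  43  42  42  44  44  44  41  40  45  76 110
  121 126 128 126]
 [ 81  77  73  53  44  42  42  42  42  45  42  41  46
[... 1014 characters left out ...]
7  85  83  77  69  67  75  77
   80  93  96 100]
 [ 74  76  76  72  66  63  68  75  81  82  82  81  78  76  76  82  94  97
   97 101 101 101]
 [ 72  74  72  68  64  65  63  67  69  71  72  74  78  82  91  98  99 101
  101 101  99 100]
 [ 68  67  66  63  64  64  64  64  65  67  75  82  92  97  99  99 101 101
  100 100 100 101]
 [ 64  63  63  63  63  63  67  75  76  80  92  97 100 101 100 101  99 101
  100 102 105 107]
 [ 63  64  63  64  67  75  80  92  97  98 100  99 101 100 101 100 100 104
  106 110 114 117]
 [ 65  65  66  74  82  92  98 100 100  99  99 101 101 100 100 102 105 111
  114 116 116 114]
 [ 73  76  81  93  96  99 101 100  99 101 101 100 100  99 101 106 113 118
  115 110 110 112]]
```

The dome silhouette in the scene view puts the dome at (623.3, -270.7) in that camera, and the tile there at (610.3, -97.4). The tile-to-dome vector is about (12.8, -172), and the top view agrees within ~2 mm. I'll slide in under the head at ~10 mm dome clearance.

Call:
send_rows:
  series:
    - [0,[0.01,-0.1,-0.02],[0,0,0]]
    - [0,[0.02,-0.25,-0.03],[0,0,0]]
    - [0,[0.03,-0.4,-0.02],[0,0,0]]
    - [0,[0.03,-0.45,0],[0,0,0]]
    - [0,[0.04,-0.45,0],[0,0,0]]
    - [0,[0.04,-0.45,0],[0,0,0]]
    - [0,[0.02,-0.35,0],[0,0,0]]
    - [0,[0.02,-0.25,0],[0,0,0]]

```text
clock: 12.72
eef_pos: [616.8, -172.8, 122.4]
tool_rot: [3.135, 0.612, 1.655]
force: [-0.9, 0.6, -2.1]
width: 13.4
gripper_force: 58.6
```

Call:
send_rows:
  series:
    - [0,[0,-0.12,0],[0,0,0]]
    - [0,[0,-0.05,0],[0,0,0]]
    - [0,[0,0,0],[0,0,0]]
    - [0,[0,0,0],[0,0,0]]

```text
clock: 13.22
eef_pos: [617.6, -179.5, 122.2]
tool_rot: [3.134, 0.61, 1.658]
force: [0.9, -0.6, -3.3]
width: 13.6
gripper_force: 58.6
```

```bash
cat > m.py <<'E'
from h import *;from st2 import box
import sys
def meas(tag):
    s=grab("scene",tag);L=lif();ang=R.from_matrix(L[:3,:3]).as_euler("zyx",degrees=True).round(2)
    st=tcp()[0];print("t",round(st["clock"],2),"L",L[:3,3].round(1),ang,"F",st["force"].round(1),"T",st["torque"].round(2))
    for n,c in(("B",2),("G",1)):
        ch=-s["img"][...,c].astype(np.float32)
        for sk in(("xm",),()):
            try: print(n,sk,*box(s,(L[0,3]-2,L[1,3]-2,5.1),(-50,50),(-50,50),L[2,3]+10,L[2,3]+4,ch,30,skip=sk))
            except Exception as e: print(repr(e))
meas(sys.argv[1])
E
python3 m.py s8
```

```text
t 13.28 L [ 624.9 -267.1   76.9] [-8.477e+01  1.000e-02  2.000e-02] F [-0.4 -0.5 -1.5] T [1.   0.11 0.03]
B ('xm',) [ 622.05 -269.76    4.93] {'xp': (17, np.float64(0.01)), 'ym': (9, np.float64(0.36)), 'yp': (17, np.float64(0.37))}
B () [ 622.05 -269.76    4.93] {'xp': (17, np.float64(0.01)), 'ym': (9, np.float64(0.36)), 'yp': (17, np.float64(0.37))}
G ('xm',) [ 622.06 -270.34    4.11] {'xp': (10, np.float64(-0.04)), 'ym': (6, np.float64(0.67)), 'yp': (8, np.float64(0.15))}
G () [ 622.06 -270.34    4.11] {'xp': (10, np.float64(-0.04)), 'ym': (6, np.float64(0.67)), 'yp': (8, np.float64(0.15))}
```

The tile is now within about 1 mm of the dome axis in the scene view. I'll make a small correction, then lower gently onto the dome.

Call:
send_rows:
  series:
    - [0,[0.013,-0.008,-0.03],[0,0,0]]
    - [0,[0,0,-0.05],[0,0,0]]
    - [0,[0,0,-0.04],[0,0,0]]
    - [0,[0,0,-0.02],[0,0,0]]
    - [0,[0,0,-0.02],[0,0,0]]
    - [0,[0,0,-0.02],[0,0,0]]
    - [0,[0,0,-0.02],[0,0,0]]
    - [0,[0,0,-0.02],[0,0,0]]

```text
clock: 14.28
eef_pos: [618.3, -181.2, 109.3]
tool_rot: [3.134, 0.612, 1.657]
force: [0.1, 0.2, -0.1]
width: 13.4
gripper_force: 58.6
```

Call:
send_rows:
  series:
    - [0,[0,0,-0.02],[0,0,0]]
    - [0,[0,0,-0.02],[0,0,0]]
    - [0,[0,0,0],[0,0,0]]

```text
clock: 14.65
eef_pos: [618.1, -181.0, 106.6]
tool_rot: [3.134, 0.611, 1.657]
force: [0.8, 0.3, -0.9]
width: 13.3
gripper_force: 58.6
```

```bash
python3 m.py s9
```

```text
t 14.7 L [ 625.3 -268.6   61.4] [-8.484e+01  1.000e-02 -1.000e-02] F [-0.3 -0.5 -1.7] T [ 0.77  0.04 -0.01]
B ('xm',) [ 620.26 -276.3     5.47] {'xp': (17, np.float64(0.01)), 'ym': (10, np.float64(0.75)), 'yp': (17, np.float64(0.72))}
B () [ 620.43 -281.1     6.88] {'xm': (8, np.float64(-4.44)), 'xp': (16, np.float64(-3.7)), 'ym': (10, np.float64(1.08)), 'yp': (17, np.float64(0.99))}
G ('xm',) [ 620.78 -284.35    3.82] {'xp': (7, np.float64(0.32)), 'ym': (8, np.float64(0.42)), 'yp': (11, np.float64(0.4))}
G () [ 620.78 -286.27    3.25] {'xm': (5, np.float64(-1.07)), 'xp': (7, np.float64(-0.8)), 'ym': (9, np.float64(0.58)), 'yp': (11, np.float64(0.3))}
```

The moment dropped from 1.00 to 0.77 N·m, so the tile rests on the dome and the blade is below it. I'll check the tile's tilt from the scene depth plane, referenced to the known-level earlier frames.

```bash
cat > tilt.py <<'E'
from h import *;from st2 import box
import sys
def tilt(tag,c,ztop):
    d=load(tag);C=cloud(d);h=cv2.cvtColor(d["img"],cv2.COLOR_RGB2HSV)
    a=np.radians(-85);ex=np.array([np.cos(a),np.sin(a)]);ey=np.array([-ex[1],ex[0]])
    g=np.array([[*(np.array(c)+x*ex+y*ey),ztop] for x in np.arange(-42,43,2) for y in np.arange(-42,43,2)])
    uv=np.unique(proj(d,g).round().astype(int),axis=0);q=C[uv[:,1],uv[:,0]];b=d["img"][uv[:,1],uv[:,0]].min(1)
    k=(abs(q[:,2]-ztop)<15)&(b>60);q=q[k];l=np.c_[(q[:,:2]-c)@ex,(q[:,:2]-c)@ey,np.ones(len(q))];z=q[:,2]
    for _ in range(3):
        s=np.linalg.lstsq(l,z,rcond=None)[0];r=z-l@s;kk=abs(r)<2.5*r.std();l,z=l[kk],z[kk]
    print(tag,"n",len(z),"slope x,y (rad)",s[:2].round(4),"z",s[2].round(1),"rms",r.std().round(2),"se",(r.std()/np.sqrt(len(z))/25).round(4))
if __name__=="__main__":
    tilt("s7",(610.3,-97.4),91.2);tilt("s8",(622.5,-270.2),86.9);tilt("s9",(623.2,-270.7),76)
    for t in sys.argv[1:]: tilt(t,(623.2,-270.7),76)
    for t in["s9"]+sys.argv[1:]:
        s=load(t)
        for n,c in(("B",2),("G",1)):
            print(t,n,*box(s,(623.2,-270.7,5.1),(-50,50),(-50,50),76,70,-s["img"][...,c].astype(np.float32),30,skip=("xm",)))
E
python3 tilt.py
```

```text
s7 n 431 slope x,y (rad) [-0.0058  0.0217] z 91.8 rms 2.77 se 0.0053
s8 n 316 slope x,y (rad) [-0.0144  0.0093] z 87.6 rms 2.88 se 0.0065
s9 n 325 slope x,y (rad) [-0.0384 -0.0076] z 76.9 rms 2.58 se 0.0057
s9 B [ 622.3  -271.25    5.72] {'xp': (17, np.float64(-0.0)), 'ym': (9, np.float64(0.67)), 'yp': (17, np.float64(0.66))}
s9 G [ 622.91 -279.11    4.13] {'xp': (7, np.float64(0.11)), 'ym': (8, np.float64(0.34)), 'yp': (11, np.float64(0.29))}
```

Run:
```python
from h import *;import tilt
D=[];I=[]
for i in range(12):
    d=grab("scene","s10");D.append(d["depth"]);I.append(d["img"])
D=np.array(D);print("per-frame noise",np.median(D.std(0)[150:200,240:300]))
d["depth"]=np.median(D,0);d["img"]=np.mean(I,0).astype(np.uint8);pickle.dump(d,open("pics/s10.pkl","wb"))
tilt.tilt("s10",(623.2,-270.7),76)
from st2 import box
for n,c in(("B",2),("R",0)):
    print(n,*box(d,(623.2,-270.7,5.1),(-50,50),(-50,50),76,70,-d["img"][...,c].astype(np.float32),30,skip=("xm",)))
print(tilt.tcp()[0]["clock"])
```

```text
per-frame noise 4.24
s10 n 333 slope x,y (rad) [-0.03   -0.0074] z 77.1 rms 0.96 se 0.0021
B [ 622.25 -271.08    6.02] {'xp': (17, np.float64(0.0)), 'ym': (9, np.float64(0.57)), 'yp': (17, np.float64(0.55))}
R [ 619.93 -285.59   -2.3 ] {'xp': (8, np.float64(0.35)), 'ym': (2, np.float64(0.5)), 'yp': (6, np.float64(1.06))}
15.3
```

Run:
```python
from h import *
d=load("s10");C=cloud(d);a=np.radians(-85);ex=np.array([np.cos(a),np.sin(a)]);ey=np.array([-ex[1],ex[0]])
for c,w,zr in(((560,-120),120,6),((430,-100),100,6),((800,-150),80,6),((480,-330),70,6)):
    q=C.reshape(-1,3);l=np.c_[(q[:,:2]-c)@ex,(q[:,:2]-c)@ey,np.ones(len(q))];k=(abs(l[:,0])<w)&(abs(l[:,1])<w)&(abs(q[:,2])<zr);l=l[k];z=q[k,2]
    s=np.linalg.lstsq(l,z,rcond=None)[0];print(c,k.sum(),s.round(4))
# single-frame references restacked: level tile frames s6,s7,s8 mean
import tilt
tilt.tilt("s6",(633.5,193.5),128.5)
```

```text
(560, -120) 3075 [1.900e-03 4.000e-04 9.227e-01]
(430, -100) 2073 [ 2.200e-03 -6.000e-04  9.065e-01]
(800, -150) 1521 [ 3.000e-04 -7.000e-04  9.829e-01]
(480, -330) 152 [0.0015 0.0014 1.2008]
s6 n 654 slope x,y (rad) [-0.0036  0.0119] z 128.3 rms 2.33 se 0.0036
```

The bench plane reads level, so the tile leans about 0.032 rad towards +x, i.e. ~1.7 mm too far in. I'll pick it up a few mm, shift by +1.7 mm in world y and set it down again.

Call:
send_rows:
  series:
    - [0,[0,0,0.03],[0,0,0]]
    - [0,[0,0,0.03],[0,0,0]]
    - [0,[0,0,0.03],[0,0,0]]
    - [0,[0,0,0.04],[0,0,0]]
    - [0,[0,0,0.03],[0,0,0]]
    - [0,[-0.004,0.014,0],[0,0,0]]
    - [0,[-0.003,0.014,0],[0,0,0]]
    - [0,[0,0,-0.02],[0,0,0]]

```text
clock: 16.3
eef_pos: [617.7, -179.2, 115.0]
tool_rot: [3.134, 0.611, 1.657]
force: [0.0, -0.4, -3.2]
width: 13.3
gripper_force: 58.6
```

Call:
send_rows:
  series:
    - [0,[0,0,-0.02],[0,0,0]]
    - [0,[0,0,-0.02],[0,0,0]]
    - [0,[0,0,-0.02],[0,0,0]]
    - [0,[0,0,-0.02],[0,0,0]]
    - [0,[0,0,-0.02],[0,0,0]]
    - [0,[0,0,-0.02],[0,0,0]]
    - [0,[0,0,-0.02],[0,0,0]]
    - [0,[0,0,-0.03],[0,0,0]]

```text
clock: 17.3
eef_pos: [617.8, -179.4, 104.9]
tool_rot: [3.134, 0.611, 1.657]
force: [-0.4, 0.3, -0.9]
width: 13.4
gripper_force: 58.8
```

Call:
send_rows:
  series:
    - [0,[0,0,-0.05],[0,0,0]]
    - [0,[0,0,-0.05],[0,0,0]]
    - [0,[0,0,0],[0,0,0]]

```text
clock: 17.68
eef_pos: [617.5, -179.3, 98.5]
tool_rot: [3.135, 0.611, 1.657]
force: [0.9, -0.2, -1.1]
width: 13.5
gripper_force: 58.8
```

```bash
cat > avg.py <<'E'
from h import *;import tilt,sys
from st2 import box
D=[];I=[]
for i in range(16):
    d=grab("scene",sys.argv[1]);D.append(d["depth"]);I.append(d["img"])
d["depth"]=np.median(D,0);d["img"]=np.mean(I,0).astype(np.uint8);pickle.dump(d,open(f"pics/{sys.argv[1]}.pkl","wb"))
L=lif();s=tcp()[0];print("L",L[:3,3].round(1),s["clock"],s["torque"].round(2))
tilt.tilt(sys.argv[1],(623.2,-270.7),76)
print(*box(d,(623.2,-270.7,5.1),(-50,50),(-50,50),76,70,-d["img"][...,2].astype(np.float32),30,skip=("xm",)))
E
python3 avg.py s11
```

```text
L [ 624.9 -266.9   53.6] 18.475 [ 0.76  0.05 -0.01]
s11 n 349 slope x,y (rad) [0.0152 0.006 ] z 77.0 rms 0.8 se 0.0017
[ 621.89 -271.13    5.06] {'xp': (17, np.float64(0.0)), 'ym': (10, np.float64(0.47)), 'yp': (17, np.float64(0.46))}
```

The tile is now level within about 0.013 rad (~0.8°), ~0.7 mm off-centre, with the prongs free. I'll lower the prongs and draw out.

Call:
send_rows:
  series:
    - [0,[0,0,-0.08],[0,0,0]]
    - [0,[0,0,-0.1],[0,0,0]]
    - [0,[0,0,-0.08],[0,0,0]]
    - [0,[-0.01,0.1,0],[0,0,0]]
    - [0,[-0.02,0.25,0],[0,0,0]]
    - [0,[-0.035,0.4,0],[0,0,0]]
    - [0,[-0.04,0.45,0],[0,0,0]]
    - [0,[-0.04,0.45,0],[0,0,0]]

```text
clock: 19.48
eef_pos: [609.0, -77.1, 83.3]
tool_rot: [3.134, 0.61, 1.658]
force: [-0.3, -0.5, -1.0]
width: 13.3
gripper_force: 58.8
```

Call:
send_rows:
  series:
    - [0,[-0.04,0.45,0],[0,0,0]]
    - [0,[-0.04,0.45,0],[0,0,0]]
    - [0,[-0.04,0.4,0],[0,0,0]]
    - [0,[-0.2,0.4,0.1],[0,0,0]]
    - [0,[-0.3,0.3,0.1],[0,0,0]]
    - [0,[-0.4,0.2,0],[0,0,0]]
    - [0,[-0.3,0.1,0],[0,0,0]]
    - [0,[-0.1,0,0],[0,0,0]]

```text
clock: 20.48
eef_pos: [522.3, 58.4, 95.9]
tool_rot: [3.135, 0.611, 1.659]
force: [0.8, -0.0, -1.5]
width: 13.2
gripper_force: 58.8
```

```bash
python3 avg.py s12
python3 - <<'E'
from h import *
golif((535,-20),0,-85)
E
```

```text
L [531.  -29.9  50. ] 21.275 [0.72 0.03 0.01]
s12 n 399 slope x,y (rad) [0.0122 0.0051] z 77.1 rms 0.88 se 0.0018
[ 621.94 -270.99    5.18] {'xp': (17, np.float64(0.01)), 'ym': (16, np.float64(0.27)), 'yp': (17, np.float64(0.26))}
t 21.27 pos [523.8  57.6  95.3] shift [ 0.071  0.165 -0.833] turn [ 0.   -0.   -0.03]
```

The tile stayed level and still after withdrawal. I'll lay the lifter down on free bench at about (531, -30), near where it started.

Call:
send_rows:
  series:
    - [0,[0,0,-0.15],[0,0,0]]
    - [0,[0,0,-0.25],[0,0,0]]
    - [0,[0,0,-0.2],[0,0,0]]
    - [0,[0,0,-0.1],[0,0,0]]
    - [0,[0,0,-0.05],[0,0,0]]
    - [0,[0,0,-0.03],[0,0,0]]
    - [0,[0,0,-0.02],[0,0,0]]
    - [0,[0,0,0],[0,0,0]]

```text
clock: 22.28
eef_pos: [523.9, 57.7, 47.5]
tool_rot: [3.134, 0.611, 1.657]
force: [0.7, -0.4, -0.6]
width: 13.6
gripper_force: 58.8
```

Run:
```python
from h import *
L=lif();print(L[:3,3].round(1),tcp()[0]["force"].round(1),tcp()[0]["torque"].round(2))
```

```text
[531.1 -29.9   2.2] [ 0.7 -0.4 -0.6] [0.74 0.1  0.03]
```

Torque shows the lifter is not resting yet, so I continue in 1 mm steps.

Call:
send_rows:
  series:
    - [0,[0,0,-0.015],[0,0,0]]
    - [0,[0,0,-0.015],[0,0,0]]
    - [0,[0,0,-0.01],[0,0,0]]
    - [0,[0,0,0],[0,0,0]]

```text
clock: 22.78
eef_pos: [524.0, 57.7, 45.4]
tool_rot: [3.134, 0.612, 1.657]
force: [0.1, 1.6, 4.2]
width: 13.2
gripper_force: 59.4
```

Run:
```python
from h import *
L=lif();print(L[:3,3].round(1),tcp()[0]["force"].round(1),tcp()[0]["torque"].round(2))
```

```text
[ 5.311e+02 -2.990e+01  1.000e-01] [0.1 1.6 4.2] [ 0.33  0.28 -0.07]
```

It is on the bench. I'll release and back off along the handle.

Call:
send_rows:
  series:
    - [25,[0,0,0],[0,0,0]]
    - [50,[0,0,0],[0,0,0]]
    - [85,[0,0,0],[0,0,0]]
    - [85,[0,0,0],[0,0,0]]
    - [85,[0,0,0],[0,0,0]]
    - [85,[-0.02,0.2,0.3],[0,0,0]]
    - [85,[-0.03,0.3,0.5],[0,0,0]]
    - [85,[-0.03,0.4,0.6],[0,0,0]]

```text
clock: 23.78
eef_pos: [518.5, 111.3, 129.5]
tool_rot: [3.136, 0.612, 1.657]
force: [0.6, 0.7, -0.3]
width: 85.0
gripper_force: 0.0
```

Call:
send_rows:
  series:
    - [85,[-0.2,0.4,0.7],[0,0,0]]
    - [85,[-0.3,0.5,0.6],[0,0,0]]
    - [85,[-0.2,0.4,0.3],[0,0,0]]
    - [85,[0,0,0],[0,0,0]]
    - [85,[0,0,0],[0,0,0]]

```text
clock: 24.4
eef_pos: [477.2, 188.3, 224.5]
tool_rot: [3.135, 0.613, 1.656]
force: [0.1, -1.3, -0.6]
width: 85.2
gripper_force: 0.0
```

```bash
python3 avg.py s13
python3 - <<'E'
from h import *;from st2 import box
d=load("s13");t=grab("top","t13")
print("stand",*box(d,(625.7,-269,5),(-55,75),(-60,150),10,0,d["img"][...,0].astype(np.float32),25))
a=cv2.resize(d["img"][100:260,200:400,::-1],(500,400),interpolation=cv2.INTER_CUBIC);b=cv2.resize(t["img"][130:290,220:340,::-1],(300,400),interpolation=cv2.INTER_CUBIC)
cv2.imwrite("pics/fin.png",np.hstack([a,b]));print(rect(t,comp(white(t),tuple(int(v) for v in proj(t,[530,34,4])[0]+[0,4])),4))
E
```

```text
L [484.2 102.2 179.6] 25.2 [0.64 0.11 0.04]
s13 n 396 slope x,y (rad) [ 0.0116 -0.0004] z 77.1 rms 0.84 se 0.0017
[ 621.97 -271.05    5.14] {'xp': (17, np.float64(-0.01)), 'ym': (16, np.float64(0.32)), 'yp': (17, np.float64(0.31))}
stand [ 625.76 -269.2     4.65] {'xm': (39, np.float64(-0.3)), 'xp': (32, np.float64(-0.31)), 'ym': (11, np.float64(-0.81)), 'yp': (23, np.float64(-0.82))}
((531.0935668945312, -16.943618774414062), (86.52200317382812, 128.609619140625), 4.948461532592773)
```

View pics/fin.png

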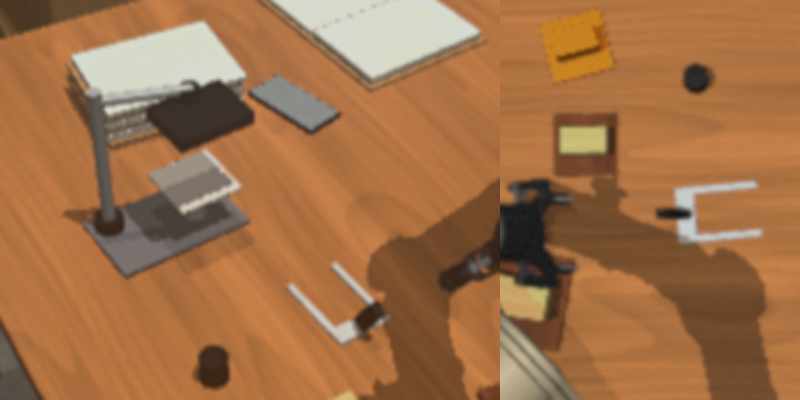

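The final picture shows the tile level on the dome under the head (left half, about (195,182)). The lifter lies flat on the bench at (335,305), clear of the stand, with the gripper free and the loupe and phone in place. I'm handing in.

```bash
python3 -c "
from cell import ctrl;print(ctrl.finish_job())"
```

```text
the job is handed in; nothing more can be done
None
```

The tile is balanced on the dome, about 0.6° from level and within about 1 mm of centre by the camera measurements; the lifter lies flat on the bench, clear of the stand, and the job was handed in at about 25 s.

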